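# Lock the bayonet filler cap on the test-stand oil tank

## Task

The oil tank of the test stand has been topped up: close it again. Take the winged filler cap from the bench, set it into the tank's filler neck and turn it until its two lugs drop into the notches, then push it down against the spring and twist it a quarter turn clockwise to its stop so that it locks and stays down by itself, and let go. Do not force it, and leave everything else on the bench where it is.

Things in the scene. Friction and masses are not known exactly. Their poses are not given: they have to be found in the camera images.
- cap_mid (a point): Loose metal filler cap with a black wing grip, 180 g, 62 mm high, standing upright on the bench on its nose. Point on its axis, half-way up (31 mm above the nose's flat end). z is up its axis; x runs along the wing and through both lugs. Knurled cover 66 mm across. Its lugs bend if it is forced: over about 60 N in the neck, pressed or twisted on.
- cap_wing (a point): Middle of the cap's grip wing, on the axis, 19 mm above cap_mid: a straight upright bar 52 mm long (x), 13 mm wide (y) and 24 mm high, standing on the cover's flat top (which is 7 mm above cap_mid). Grip it across its width from above.
- cap_lugs (a point): Point on the cap's axis level with the undersides of its two opposite lugs (along +x and -x, 38 mm across their tips, each 9 mm wide, 6 mm high), 17 mm below cap_mid, on a stem 26 mm across. Below it the stem goes on for another 14 mm, the last 9 mm a nose tapering to 15 mm. The cover's underside is 16 mm above it.
- mouth (a point): Centre of the mouth of the filler neck on the fixed grey oil tank, at its flat rim, 156 mm above the bench. z up; x and y along the tank's short and long sides. Neck 56 mm across, 36 mm above the tank's lid, nothing taller within 70 mm. In the mouth a ring, 29 mm bore, with two opposite notches 15 mm wide and deeper than the lugs' reach, for the lugs.
- plate (a point): Point on the neck's axis 18 mm below the mouth, where the spring plate's top rests. The notch line lies within 30 degrees either way of this x axis (same as mouth's); not measured: look, or turn the cap with its lugs on the ring until it sinks: within about 8 degrees of the notches it drops 4 mm onto the plate. Pushing further takes 3.5 N plus 0.7 N a mm.
- locked (a point): Where cap_mid is when the cap is locked: on the neck's axis, 8 mm above the mouth. To lock, push until the lugs are under the ring (cap_mid under 5 mm above the mouth; at 1 mm the cover meets the rim), turn clockwise seen from above, the only way it goes, 90 degrees (up to 15 more with play) to a solid stop, and let up: the spring lifts the lugs 3 mm into pockets.
- plug_mid (a point): Loose steel screw plug with a square head, 54 mm across, 42 mm high, on the bench; this point is half-way up. To be left alone.
- solenoid_a_mid (a point): Loose solenoid valve standing upright on the bench, 34 mm across, 72 mm high; this point is half-way up. To be left alone.
- solenoid_b_mid (a point): A second such solenoid valve. To be left alone.
- clutch: Loose steel clutch plate (ring) lying flat, 136 mm across, 5 mm thick; origin at the centre of its underside. To be left alone.
- oilcan: Loose grey plastic oil bottle standing upright, 68 mm across, 170 mm high; origin at the centre of its underside. To be left alone.
Mind the look-alikes: they are no part of the job. What is shaped like the part that bears cap_mid but pink or purple is not meant.

How it is judged:
By the outcome, as a careful person would: the job done as asked, in the order asked, and still so for the second after the job is handed in, with the robot touching nothing.
It also fails if it takes over 64 s, if anything falls off the work surface, if the arm or the gripper's body presses on something with over 40 N, if the wrist force passes 120 N, or if a joint passes its speed limit or range.

## Robot

A 6-joint arm with a two-finger parallel gripper is mounted at the origin on the work surface. World frame = base frame: x ahead of the robot, y to its left, z up, the work surface at z = 0. Lengths are in m, angles in rad, forces in N, time in s.
With the tool pointing down it reaches from about 0.375 to 0.975 m from the base axis. Payload 3.8 kg.
Tool frame: the origin (TCP) lies at the centre of the arm's flange, where the gripper is bolted on; the fingertips stand 166 mm ahead of it and the grasp point (between the pads) lies 147 mm ahead of it; z points along the fingers, y is the line along which they close (so a half turn about z gives the same grasp; the last joint's range is limited). The gripper opens to 88 mm and grips with 3 to 60 N. Pads are 18 mm wide; open, the fingers measure 123 mm over their backs; the gripper's body (75 mm by 187 mm) begins 45 mm behind the grasp point.
Start: joints at [1.152, 0.264, 1.604, -0, 1.274, -0.037], TCP at [0.251, 0.626, 0.405] pointing down, gripper open.
Joint ranges: [-2.63, 2.63], [-0.94, 2.18], [0.31, 2.57], [-1.31, 4.45], [0, 2.66], [-2.55, 2.55]. Speed limits (rad/s): [2.57, 2.57, 3.14, 3.14, 3.14, 3.14].

## Interface

Orientations are given as a unit quaternion [w, x, y, z].
In Python, from workcell import bot gives the robot as it stands. The module is installed in compiled form; this text tells all that it offers. Calls block until the motion is done:
- bot.move_ptp(position, orientation): joint-space move of the TCP to a pose.
- bot.move_l(position, frame=None, v=0.15): straight line of the TCP; frame=None keeps the orientation; v is the mean speed in m/s.
- bot.move_joints(angles): joint-space move.
- bot.grip(opening): opening from 0.0 (shut) to 1.0 (fully open); the grip force is fixed at half the most; returns when the fingers have stopped.
- bot.dwell(seconds).
- bot.inverse_kinematics(position, orientation): joint angles nearest the present ones, or None.
- bot.observe(): the state.
- bot.get_image(name): name is "scene" or "side" or "wrist"; returns a dict with "img" (384x512x3 uint8, blue, green, red), "depth" (384x512 float32, m along the optical axis (not along the pixel's ray), 0 where there is no reading), "fx", "fy", "cx", "cy" (pixels), "distortion" ([k1, k2, p1, p2, k3] as OpenCV has them; the pictures are not rectified), "eye" and "orientation" of the camera in the world. Camera axes: x right, y down, z forward; pixel columns grow to the right and rows downward; lengths in m; the calibration is good to about 2 mm. A picture is of the moment at which its call begins.
A pose or a line that the arm cannot do raises bot.IKError and nothing moves.
- bot.job_done(): hands the job in; it is judged then, once.
The state is a dict: "t": time; "joint_positions": joint angles; "joint_vel": joint speeds; "joint_efforts": joint torques, N m; "tool_pos": TCP position; "orientation": TCP orientation; "contact_force": force on the tool from outside, world axes, zero at the start; "ft_torque": the same for the moment, N m; "width": opening from 0.0 (shut) to 1.0 (fully open); "gripper_force": force on a finger pad.
Only numpy, scipy, OpenCV 4.12 (cv2) and the standard library are available. Lean on these libraries where they do the work, as an engineer would, in place of code of your own. Each camera call takes 0.05 s, during which the arm holds its last target. There are 200 camera calls.

## Working session

There is one attempt and no reset: what is moved stays moved. The work goes in short steps, each a Python script; the robot and the scene stay as the last script left them, time stands still between calls to the robot, and variables do not carry over. Pictures are saved under pics/ and viewed, at most 10 in all, crops included, and the job is handed in when it is done.

```bash
mkdir -p pics; cat > h.py <<'E'
import numpy as np, cv2
from scipy.spatial.transform import Rotation as R
from workcell import bot
def cam(n):
    d=bot.get_image(n); d["K"]=np.array([[d["fx"],0,d["cx"]],[0,d["fy"],d["cy"]],[0,0,1.]])
    q=d["orientation"]; d["R"]=R.from_quat([q[1],q[2],q[3],q[0]]).as_matrix(); d["eye"]=np.array(d["eye"]); d["D"]=np.array(d["distortion"],float); return d
def cloud(d):
    h,w=d["depth"].shape; v,u=np.mgrid[0:h,0:w]
    p=cv2.undistortPoints(np.stack([u,v],-1).reshape(-1,1,2).astype(float),d["K"],d["D"]).reshape(h,w,2)
    z=d["depth"]; P=np.stack([p[...,0]*z,p[...,1]*z,z],-1)@d["R"].T+d["eye"]; P[z<=0]=np.nan; return P
def quat(yaw): # tool down, y axis (closing) at angle yaw+90deg... x axis at yaw
    r=R.from_euler('z',yaw)*R.from_euler('x',np.pi); x,y,z,w=r.as_quat(); return [w,x,y,z]
E
python3 - <<'E'
from h import *
a=cam("scene");b=cam("side")
import pickle;pickle.dump((a,b),open("ab.pkl","wb"))
for n,d in(("scene",a),("side",b)):
    cv2.imwrite(f"pics/{n}.png",cv2.resize(d["img"],(800,600),interpolation=cv2.INTER_CUBIC)); print(n,d["eye"],d["fx"],d["R"][:,2])
s=bot.observe();print(s["t"],s["orientation"],s["contact_force"])
w=cam("wrist");print(w["eye"],w["R"])
E
```

```text
scene [1.27193743 0.40754391 0.89246646] 418.10644658490367 [-0.69890578 -0.30123571 -0.64868156]
side [0.22445343 0.71549469 0.94238408] 411.0416985235805 [ 0.20142698 -0.63182327 -0.74848282]
0.1 [-2.20977460e-04  1.89725378e-01  9.81836665e-01 -9.98144436e-04] [-0.02847422  0.37723181  0.24891805]
[0.18050088 0.65514205 0.38367199] [[ 0.37224294  0.88636043  0.27531869]
 [ 0.92813297 -0.35481905 -0.11257276]
 [-0.00209172  0.29743677 -0.95473923]]
```

View pics/scene.png

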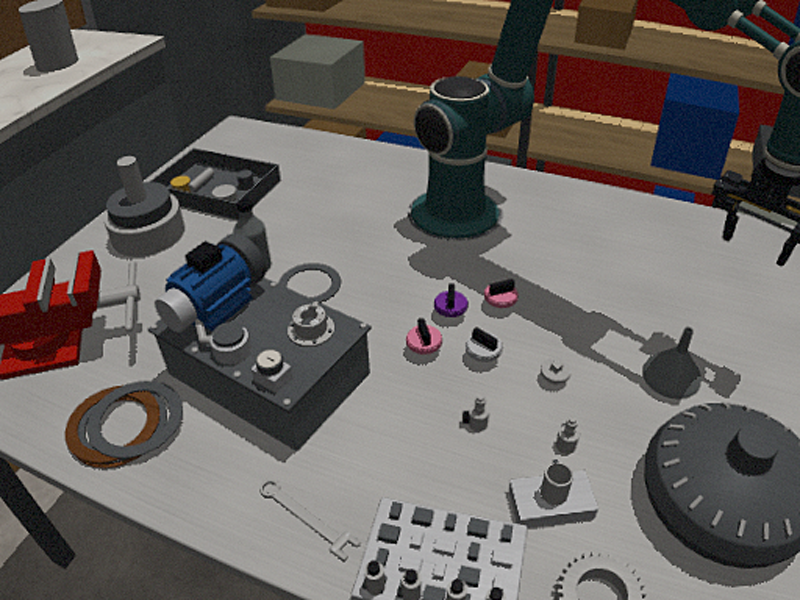

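View pics/side.png

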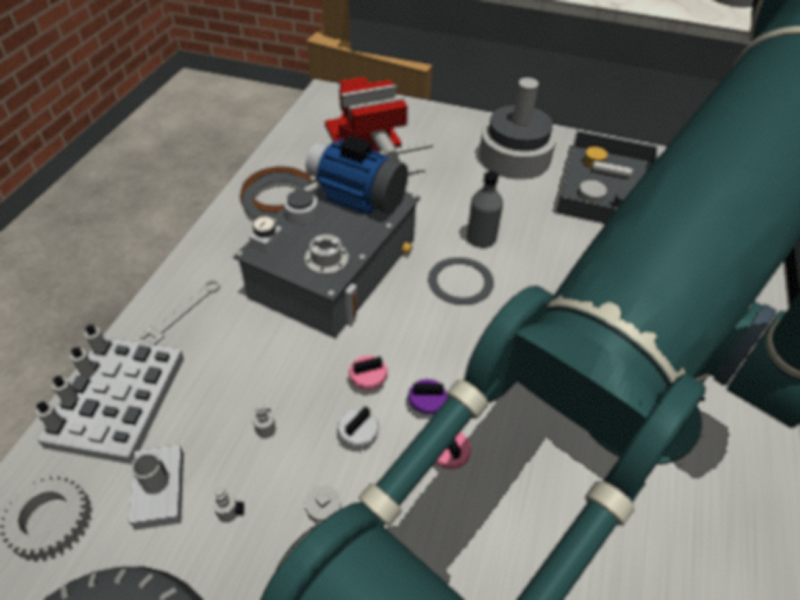

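The scene picture shows four cap-shaped things (800x600 pixels):
- white metal with a black wing at (484,345) scene and (358,427) side: this is the one I want
- pink at (424,337)
- pink at (501,292)
- purple at (451,301)

The open filler neck is at (311,320) scene and (326,250) side. The drum at (230,340) and the gauge at (268,362) are look-alikes on the lid.

```bash
cat > m.py <<'E'
from h import *
import pickle
a,b=pickle.load(open("ab.pkl","rb"))
def seg(d,u,v,zr,rad,r=45):
    P=cloud(d); u,v=int(u/1.5625),int(v/1.5625); c=P[v,u]
    m=(np.hypot(P[...,0]-c[0],P[...,1]-c[1])<rad)&(P[...,2]>zr[0])&(P[...,2]<zr[1])
    return c,P[m],d["img"][m]
for n,d,u,v in(("scene",a,484,345),("side",b,358,427)):
    c,Q,I=seg(d,u,v,(0.02,0.1),0.06); print(n,c,len(Q),Q.min(0),Q.max(0),np.percentile(Q[:,2],[50,90,99]))
    w=Q[Q[:,2]>0.045]; print(" wing",w.mean(0),len(w)); e,V=np.linalg.eigh(np.cov(w[:,:2].T)); print(np.degrees(np.arctan2(V[1,1],V[0,1])),np.sqrt(e))
    k=Q[(Q[:,2]<0.043)&(Q[:,2]>.034)]; print(" cover",k.min(0),k.max(0),(k.min(0)+k.max(0))/2)
for n,d,u,v in(("scene",a,311,320),("side",b,326,250)):
    c,Q,I=seg(d,u,v,(0.145,0.17),0.05); print(n,c,len(Q),Q.min(0),Q.max(0),np.median(Q[:,2]),(Q.min(0)+Q.max(0))/2)
for u,v in((300,440),(370,328),(262,275),(150,328)):
    P=cloud(a);print(P[int(v/1.5625),int(u/1.5625)])
cv2.imwrite("pics/crop.png",np.hstack([cv2.resize(a["img"][180:240,260:340],(400,300),interpolation=3),cv2.resize(a["img"][175:235,160:240],(400,300),interpolation=3)]))
E
python3 m.py
```

```text
scene [0.44656574 0.20973482 0.03937063] 392 [0.41058623 0.17660392 0.02123765] [0.47661213 0.24424551 0.0647303 ] [0.03717128 0.05960348 0.06348268]
 wing [0.4447315  0.21098421 0.05598295] 121
71.85970566721105 [0.00365317 0.01560319]
 cover [0.41058623 0.17791332 0.03413535] [0.47652627 0.24197658 0.04283847] [0.44355625 0.20994495 0.03848691]
side [0.43807071 0.21333128 0.04248515] 536 [0.40843825 0.17590114 0.02300552] [0.47596147 0.24165895 0.06658387] [0.03953679 0.06250585 0.06537948]
 wing [0.44084009 0.21085993 0.05876323] 149
69.24773165266976 [0.00384719 0.01593882]
 cover [0.40843825 0.17726631 0.03400588] [0.47393562 0.24165895 0.04289852] [0.44118694 0.20946263 0.0384522 ]
scene [ 0.58885679 -0.05740865  0.13440339] 230 [ 0.57063662 -0.08056674  0.145112  ] [ 0.62885062 -0.02643265  0.16014201] 0.15397745443289124 [ 0.59974362 -0.05349969  0.152627  ]
side [ 0.59297743 -0.04129597  0.157195  ] 211 [ 0.57191501 -0.08367     0.14518489] [ 0.62686232 -0.02619416  0.16079554] 0.15620631649312255 [ 0.59938866 -0.05493208  0.15299021]
[ 0.74811011 -0.00616817  0.02084099]
[0.55740074 0.03594102 0.12100115]
[ 0.54514112 -0.18018018  0.1607626 ]
[ 0.6982941  -0.32569946  0.11714206]
```

View pics/crop.png

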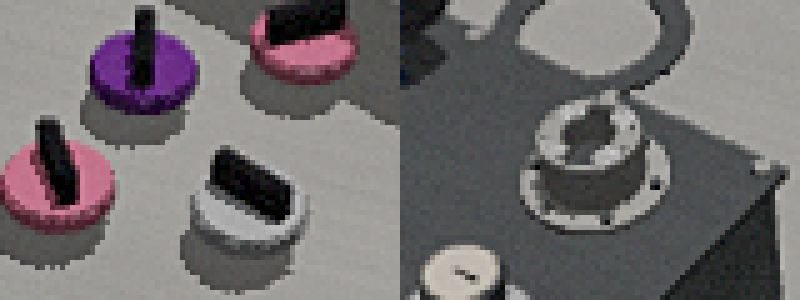

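Crop: the left half shows the white cap with a black wing, standing clear of the two pinks and the purple. The right half shows the neck with its notched ring. Next are wrist views over the neck and the cap, plus a clearance check.

```bash
cat > v.py <<'E'
from h import *
import pickle
a,b=pickle.load(open("ab.pkl","rb"))
for d in(a,b):
    P=cloud(d).reshape(-1,3); r=np.hypot(P[:,0]-.5995,P[:,1]+.054)
    for lo,hi in((.035,.07),(.07,.09),(.09,.11),(.11,.13)): print(hi,np.nanmax(P[(r>lo)&(r<hi),2]).round(3),end=' ')
    # tank lid edges
    r=P[(abs(P[:,2]-.12)<.006)&(r<.2)]; 
    print(cv2.minAreaRect(r[:,:2].astype(np.float32)))
    print()
bot.move_ptp([.5995,-.054,.43],quat(np.pi)); s=bot.observe(); print(s["t"],s["joint_positions"])
n=cam("wrist")
bot.move_ptp([.442,.210,.31],quat(np.radians(70.5))); s=bot.observe(); print(s["t"],s["joint_positions"])
c=cam("wrist"); pickle.dump((n,c),open("nc.pkl","wb"))
cv2.imwrite("pics/nc.png",np.vstack([cv2.resize(n["img"],(400,300),interpolation=3),cv2.resize(c["img"],(400,300),interpolation=3)]))
for d,z,ctr in((n,.156,(.5995,-.054)),(c,.038,(.442,.21))):
    P=cloud(d); m=(np.hypot(P[...,0]-ctr[0],P[...,1]-ctr[1])<.05)&(abs(P[...,2]-z)<.006); Q=P[m]
    print(len(Q),np.median(Q[:,2]),Q.min(0),Q.max(0),(Q.min(0)+Q.max(0))/2, cv2.minEnclosingCircle(Q[:,:2].astype(np.float32)))
    m=(np.hypot(P[...,0]-ctr[0],P[...,1]-ctr[1])<.045)&(P[...,2]>.05)&(P[...,2]<.07); w=P[m]
    if len(w)>50: print("wing",np.median(w[:,2]),cv2.minAreaRect(w[:,:2].astype(np.float32)))
uv=cv2.projectPoints(np.array([[.5995,-.054,.156]]),cv2.Rodrigues(n["R"].T)[0],-n["R"].T@n["eye"],n["K"],n["D"])[0].ravel();u,v=uv.astype(int);print(uv)
cv2.imwrite("pics/neck.png",cv2.resize(n["img"][max(v-65,0):v+65,max(u-85,0):u+85],(784,600),interpolation=3))
E
python3 v.py
```

```text
0.07 0.129 0.09 0.124 0.11 0.169 0.13 0.179 ((0.6356459259986877, -0.10520772635936737), (0.25136277079582214, 0.2222842425107956), 79.40703582763672)

0.07 0.131 0.09 0.127 0.11 0.17 0.13 0.179 ((0.6329663991928101, -0.11841630935668945), (0.27466079592704773, 0.22157953679561615), 79.8096694946289)

2.85 [-1.30072007e-01  1.12062480e-01  1.73604266e+00  2.52299522e-04
  1.29353407e+00 -1.70188284e+00]
4.9917 [ 3.92389599e-01 -7.22211486e-03  2.09135674e+00 -6.68556058e-05
  1.05696573e+00  7.32561313e-01]
2489 0.15614351030706647 [ 0.57130113 -0.083315    0.15011726] [ 0.62723451 -0.02861808  0.15884519] [ 0.59926782 -0.05596654  0.15448123] ((0.5992303490638733, -0.05616497993469238), 0.028104612603783607)
4211 0.0380627370696166 [0.40606864 0.1742792  0.03201988] [0.47425571 0.24235126 0.04399728] [0.44016217 0.20831523 0.03800858] ((0.44021397829055786, 0.20810085535049438), 0.034468311816453934)
wing 0.06185456998438338 ((0.440654993057251, 0.20870479941368103), (0.051176346838474274, 0.01247786171734333), 70.28511810302734)
[256.48142287 187.76862247]
```

View pics/nc.png

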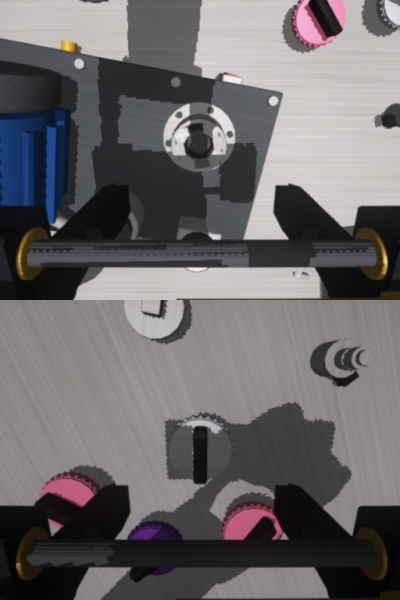

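View pics/neck.png

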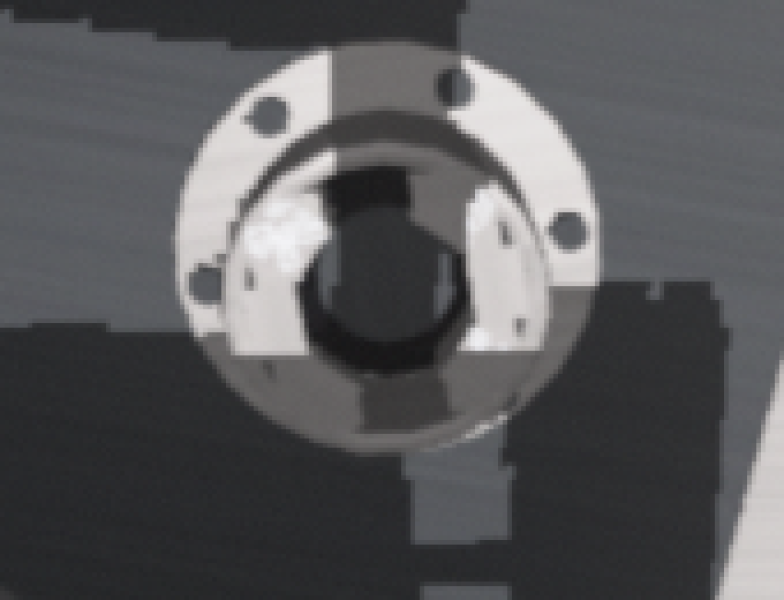

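The top half of nc.png shows the neck at about (200,140), next to the tank's motor. The bottom half shows the white cap centred at (200,450), with nothing on either side of it where the fingers close. In neck.png the notches are at about (368,185) and (405,405), so the line leans slightly toward +y from world x. I'll get its angle from depth, then grasp.

```bash
cat > g.py <<'E'
from h import *
import pickle
n,c=pickle.load(open("nc.pkl","rb"))
h,w=n["depth"].shape; v,u=np.mgrid[0:h,0:w]
p=cv2.undistortPoints(np.stack([u,v],-1).reshape(-1,1,2).astype(float),n["K"],n["D"]).reshape(-1,2)
r=np.c_[p,np.ones(len(p))]@n["R"].T; t=(.156-n["eye"][2])/r[:,2]; X=n["eye"]+r*t[:,None]
P=cloud(n).reshape(-1,3); ctr=np.array([.5993,-.056])
for lo,hi in((.0155,.0175),(.0165,.019)):
    d=X[:,:2]-ctr; rr=np.hypot(*d.T); m=(rr>lo)&(rr<hi)&(P[:,2]<.1515)
    an=np.degrees(np.arctan2(d[m,1],d[m,0])); 
    for k in(0,180):
        q=(an-k+180)%360-180; s=q[abs(q)<60]; print(k,len(s),s.min(),s.max(),s.mean())
# rim circle fit
m=(abs(P[:,2]-.156)<.003)&(np.hypot(*(P[:,:2]-ctr).T)<.035); H=cv2.convexHull(P[m,:2].astype(np.float32))[:,0]
A=np.c_[2*H,np.ones(len(H))]; s=np.linalg.lstsq(A,(H**2).sum(1),rcond=None)[0]; print("rim",s[:2],np.sqrt(s[2]+s[0]**2+s[1]**2))
bot.grip(.5)
q=quat(np.radians(70.3)); x,y=.4410,.2090
bot.move_ptp([x,y,.061+.147+.03],q); bot.move_l([x,y,.061+.147],v=.08)
print(bot.observe()["contact_force"]); bot.grip(0); s=bot.observe(); print(s["width"]*88,s["gripper_force"],s["contact_force"])
bot.move_l([x,y,.40],v=.25); s=bot.observe(); print(s["t"],s["width"]*88,s["gripper_force"],s["contact_force"],s["ft_torque"])
E
python3 g.py
```

```text
0 42 -14.372237679223929 35.05573371423159 9.903828342875443
180 48 -11.492290856805994 32.23553858113178 9.536615400597148
0 57 -13.669331022222877 35.05573371423159 9.486055880813502
180 59 -12.355303330805214 32.275945535361984 10.181836128594032
rim [ 0.59907594 -0.05611815] 0.027604029343024614
[ 0.61662611 -1.27583395  0.40099058]
12.7511882035696 29.947410364402458 [-1.20781689 -0.83652954 -0.25913198]
8.2333 12.875112919337031 29.947179834125564 [-0.37326299 -0.27823358 -2.51244313] [-0.09403998  0.1028238  -0.02613856]
```

```bash
cat > p.py <<'E'
from h import *
import pickle
q=quat(np.radians(190)); x,y=.5993,-.0555
bot.move_ptp([x,y,.385],q); s=bot.observe(); print(s["t"],s["tool_pos"],s["joint_positions"][5],s["contact_force"],s["ft_torque"])
out=[]
for nm in("scene","side","wrist"):
    d=cam(nm); P=cloud(d); I=d["img"].astype(int); out.append(d)
    r=np.hypot(P[...,0]-x,P[...,1]-y)
    m=(r<.05)&(P[...,2]>.198)&(P[...,2]<.221)&(I.max(-1)>70); Q=P[m]
    print(nm,len(Q),Q.min(0) if len(Q) else 0,Q.max(0) if len(Q) else 0)
    if len(Q)>20:
        f=lambda p:np.sqrt(np.hypot(Q[:,0]-p[0],Q[:,1]-p[1])**2)-.033
        T=Q[Q[:,2]>.212]; print("  z pct",np.percentile(Q[:,2],[5,50,95]))
        H=Q[(Q[:,2]<.212)]; 
        from scipy.optimize import least_squares
        g=least_squares(lambda p:np.hypot(H[:,0]-p[0],H[:,1]-p[1])-.033,[x,y],loss="soft_l1",f_scale=.001); print("  side-fit",g.x,len(H))
pickle.dump(out,open("hov.pkl","wb"))
cv2.imwrite("pics/hov.png",np.hstack([cv2.resize(out[0]["img"][140:230,150:250],(400,360),interpolation=3),cv2.resize(out[2]["img"],(400,360))]))
a,b=pickle.load(open("ab.pkl","rb"))
for d in(a,b):
    P=cloud(d).reshape(-1,3); H=P[(np.hypot(P[:,0]-x,P[:,1]-y)<.036)&(np.hypot(P[:,0]-x,P[:,1]-y)>.022)&(P[:,2]>.128)&(P[:,2]<.150)]
    g=least_squares(lambda p:np.hypot(H[:,0]-p[0],H[:,1]-p[1])-.028,[x,y],loss="soft_l1",f_scale=.001); print("neck side-fit",g.x,len(H))
E
python3 p.py
```

```text
10.4667 [ 0.59921897 -0.05523196  0.38468082] -1.8786936425547336 [ 0.46604108 -0.404284   -2.11044368] [0.04204429 0.0210764  0.00195243]
scene 247 [ 0.57492044 -0.08374591  0.19899785] [ 0.63622499 -0.01889872  0.21912759]
  z pct [0.20334988 0.21253552 0.21517697]
  side-fit [ 0.60079652 -0.05392362] 105
side 171 [ 0.56922156 -0.07644277  0.20121534] [ 0.62910569 -0.01964054  0.21982739]
  z pct [0.20536951 0.21354806 0.21611513]
  side-fit [ 0.60394838 -0.05550379] 47
wrist 5728 [ 0.56708876 -0.08848648  0.19968167] [ 0.63271919 -0.02065108  0.22080358]
  z pct [0.20574565 0.21458861 0.21584156]
  side-fit [ 0.60147452 -0.05471952] 1270
neck side-fit [ 0.59993498 -0.05479512] 158
neck side-fit [ 0.59998924 -0.05616272] 167
```

View pics/hov.png

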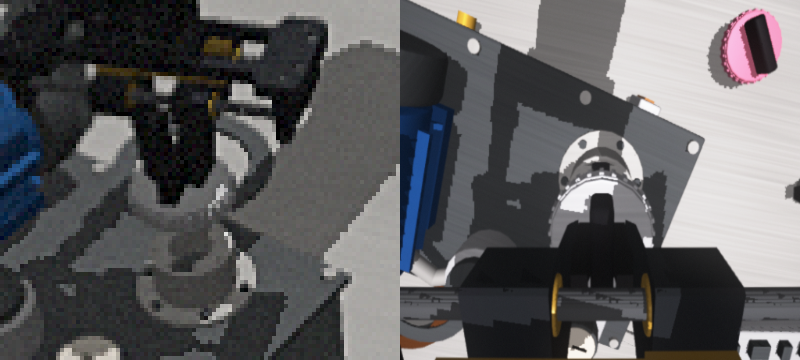

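The hover view shows the cap held upright over the neck. All three cameras put it about +1.2 mm in x and +1 mm in y off the neck axis, so I'll correct that and descend with a force guard.

```bash
cat >> h.py <<'E'
def F():
    s=bot.observe(); return np.array(s["contact_force"]),np.array(s["tool_pos"]),np.array(s["ft_torque"]),s["t"]
def down(x,y,z0,z1,f0,step=.002,lim=6,lat=8,v=.03):
    z=z0
    while z>z1+1e-6:
        z=max(z-step,z1); bot.move_l([x,y,z],v=v); f,p,t,tt=F(); d=f-f0
        print(round(z,4),p[2].round(4),d.round(1),round(tt,2))
        if d[2]>lim or np.hypot(*d[:2])>lat: return z
    return z
E
python3 - <<'E'
from h import *
x,y=.5981,-.0565
bot.move_l([x,y,.372],v=.05); f0=F()[0]; print(f0)
down(x,y,.372,.350,f0,step=.003)
E
```

```text
[ 0.25937301 -0.0785677  -2.07765759]
0.369 0.3689 [-1.   1.   0.5] 11.28
0.366 0.3658 [0.2 0.2 1.2] 11.53
0.363 0.3627 [-0.   0.3  1.1] 11.78
0.36 0.3596 [-1.   0.2  0.6] 12.03
0.357 0.3567 [-0.7 -0.6  0.8] 12.28
0.354 0.3537 [-0.3 -0.7  0.2] 12.53
0.351 0.3507 [ 0.4 -0.4  1.1] 12.78
0.35 0.35 [-0.8  1.2 -0.1] 13.03
```

```bash
python3 - <<'E'
from h import *
x,y=.5981,-.0565
f0=np.array([.26,-.08,-2.08])
print(down(x,y,.350,.340,f0,step=.001,lim=8))
print(F()[2])
E
```

```text
0.349 0.3489 [-1.3  0.2  1.7] 13.28
0.348 0.3479 [0.3 0.4 1.2] 13.53
0.347 0.3469 [ 0.7 -0.2  0.1] 13.78
0.346 0.3463 [-0.  -0.3  1. ] 14.03
0.345 0.3455 [-0.8 -0.2  4.5] 14.28
0.344 0.3443 [-1.2  0.1  4.6] 14.53
0.343 0.3433 [ 0.1 -0.7  5.9] 14.78
0.342 0.3422 [-0.5  0.2  7.2] 15.03
0.341 0.3412 [-0.2 -1.4  8.1] 15.28
0.34099999999999997
[ 0.02465322 -0.00509912  0.0063831 ]
```

Contact started at TCP z≈0.346, just where the plate should be, so the lugs are in the notches. Next I press to about 3 mm above the mouth and turn clockwise in monitored steps.

```bash
cat > t.py <<'E'
from h import *
import sys
f0=np.array([.26,-.08,-2.08]); T=np.array([.5981,-.0565]); o=np.array([.001,.0007]); N=T+o
z=down(*T,.341,.3355,f0,step=.00185,lim=20,lat=12)
t0=F()[2]; c=np.zeros(2)
for a in list(range(8,89,8)):
    r=R.from_euler('z',-a,degrees=True).as_matrix()[:2,:2]
    p=N-r@o+c; bot.move_ptp([*p,.3355],quat(np.radians(190-a)))
    f,pp,t,tt=F(); d=f-f0; print(a,pp.round(4),d.round(1),(t-t0).round(3),round(tt,2),bot.observe()["width"]*88)
    if abs((t-t0)[2])>.5 or np.hypot(*d[:2])>15 or d[2]>25: print("STOP");break
    if np.hypot(*d[:2])>3: c+=d[:2]*5e-5
E
python3 t.py
```

```text
0.3392 0.3396 [-0.6  0.5  8.7] 15.53
0.3373 0.338 [-2.2 -0.4  9.4] 15.78
0.3355 0.3364 [-2.3  0.4 10.7] 16.02
8 [ 0.5983 -0.0564  0.3367] [-1.   0.3 10.6] [ 0.019 -0.105  0.07 ] 16.28 12.703731432000739
16 [ 0.5983 -0.0562  0.3366] [-0.5 -0.3 10.6] [-0.008 -0.138  0.003] 16.54 12.925383041218193
24 [ 0.5983 -0.056   0.3367] [-0.9 -0.2 10.3] [ 0.054 -0.274  0.003] 16.8 12.857866053705802
32 [ 0.5984 -0.0558  0.3368] [-1.6  1.1  9.8] [-0.02  -0.214  0.031] 17.06 12.871315067003925
40 [ 0.5984 -0.0557  0.3368] [-0.2  0.9  9.8] [-0.015 -0.235  0.005] 17.32 12.969097025744302
48 [ 0.5985 -0.0555  0.3368] [-0.8  0.3 10.1] [-0.018 -0.293  0.026] 17.57 12.526752413281725
56 [ 0.5986 -0.0554  0.3369] [-1.2  0.7 10.7] [-0.082 -0.251  0.036] 17.83 12.879437491692986
64 [ 0.5986 -0.0553  0.3368] [-1.  -0.3  9.9] [-0.146 -0.287  0.028] 18.09 12.518129847173649
72 [ 0.5987 -0.0552  0.3368] [ 0.4 -0.9 10.2] [-0.148 -0.285 -0.006] 18.35 12.95580936467191
80 [ 0.5989 -0.0551  0.3369] [-0.6 -1.3 10. ] [-0.16  -0.293 -0.005] 18.61 12.566553528663622
88 [ 0.599  -0.055   0.3369] [-0.8  0.  10.5] [-0.257 -0.29   0.027] 18.87 12.477361038025476
```

```bash
cat > t2.py <<'E'
from h import *
f0=np.array([.26,-.08,-2.08]); T=np.array([.5981,-.0565]); o=np.array([.001,.0007]); N=T+o
t0=F()[2]; last=88
for a in np.arange(90,118,2):
    r=R.from_euler('z',-a,degrees=True).as_matrix()[:2,:2]
    p=N-r@o; bot.move_ptp([*p,.3352],quat(np.radians(190-a)))
    f,pp,t,tt=F(); d=f-f0; print(a,pp.round(4),d.round(1),(t-t0).round(3),round(tt,2))
    if abs((t-t0)[2])>.35 or np.hypot(*d[:2])>15: print("STOP",a);break
E
python3 t2.py
```

```text
90 [ 0.599  -0.055   0.3366] [-0.4 -1.4 10.2] [0.05  0.009 0.063] 19.12
92 [ 0.5991 -0.055   0.3366] [-0.2 -1.2 10.3] [0.01  0.009 0.102] 19.37
94 [ 0.599  -0.0549  0.3366] [-0.4  0.7  9.6] [0.073 0.126 0.117] 19.62
96 [ 0.5988 -0.0549  0.3366] [-2.8 -0.4 11.1] [0.102 0.289 0.12 ] 19.87
98 [ 0.5987 -0.0548  0.3366] [-3.3 -0.3 13. ] [0.026 0.44  0.277] 20.12
100 [ 0.5987 -0.0548  0.3366] [-2.9 -1.1 11.8] [0.071 0.483 0.586] 20.37
STOP 100
```

```bash
cat > u.py <<'E'
from h import *
f0=np.array([.26,-.08,-2.08]); T=np.array([.5981,-.0565]); o=np.array([.001,.0007]); N=T+o
a=97; r=R.from_euler('z',-a,degrees=True).as_matrix()[:2,:2]; p=N-r@o
bot.move_ptp([*p,.3352],quat(np.radians(190-a))); print(F())
for z in(.337,.3385,.340,.341,.342):
    bot.move_l([*p,z],v=.03); f,pp,t,tt=F(); print(z,pp.round(4),(f-f0).round(1),t.round(2),round(tt,2))
    if (f-f0)[2]<-3: break
E
python3 u.py
```

```text
(array([-2.94424226, -0.59085216,  8.75694361]), array([ 0.59865986, -0.05480207,  0.33648406]), array([-0.09133016,  0.44865228,  0.12327821]), 20.6167)
0.337 [ 0.5986 -0.0548  0.3378] [-1.8 -0.3 10.1] [-0.14  0.26  0.08] 20.87
0.3385 [ 0.5986 -0.0548  0.3389] [-0.9  0.6  8.4] [-0.13  0.19  0.11] 21.12
0.34 [ 0.5986 -0.0548  0.3401] [-0.9 -0.   6.8] [-0.18 -0.02  0.11] 21.37
0.341 [ 0.5986 -0.0548  0.3409] [ 0.  -1.6  5.4] [-0.29 -0.12  0.12] 21.62
0.342 [ 0.5985 -0.0548  0.3413] [ 3.2 -2.4  0.8] [-0.35 -0.56  0.06] 21.87
```

The force falls sharply at z=0.342, so the lugs are seated in their pockets. I'll release, retreat and check.

```bash
cat > r.py <<'E'
from h import *
s=bot.observe()["tool_pos"]; bot.move_l([s[0],s[1],.341],v=.03)
bot.grip(.4); s=bot.observe(); print(s["width"],s["contact_force"])
bot.move_l([.5985,-.0548,.43],v=.12); bot.dwell(.5); s=bot.observe();print(s["t"],s["contact_force"])
d=cam("wrist"); P=cloud(d); x,y=.5993,-.0555; r=np.hypot(P[...,0]-x,P[...,1]-y)
Q=P[(r<.036)&(P[...,2]>.165)&(P[...,2]<.178)]; print("cover top z",np.median(Q[:,2]),"exp .171",cv2.minEnclosingCircle(Q[:,:2].astype(np.float32)))
w=P[(r<.036)&(P[...,2]>.186)&(P[...,2]<.21)]; print("wing",np.median(w[:,2]),"exp .195",cv2.minAreaRect(w[:,:2].astype(np.float32)))
b=cam("side")
cv2.imwrite("pics/end.png",np.hstack([cv2.resize(d["img"],(400,300)),cv2.resize(b["img"],(400,300))]))
E
python3 r.py
```

```text
0.3999179410766769 [ 0.50341277 -0.01382888  0.19219858]
24.025 [ 0.13499699  0.78419699 -0.48171979]
cover top z 0.17114162414538311 exp .171 ((0.5990659594535828, -0.05624907836318016), 0.03445594385266304)
wing 0.1949387075872504 exp .195 ((0.5988688468933105, -0.055815376341342926), (0.012835286557674408, 0.05181233212351799), 3.3876376152038574)
```

View pics/end.png

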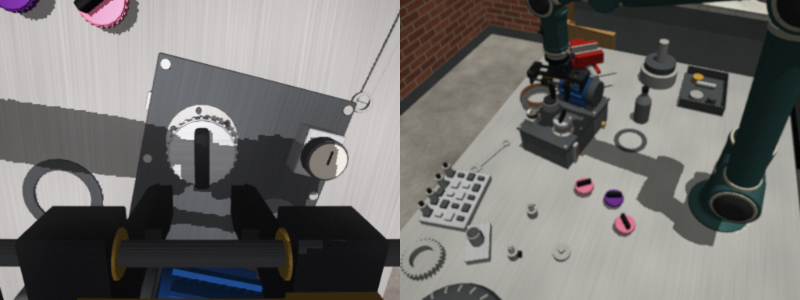

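The end picture shows the cap at (202,145) in the neck, with its cover top at 171.1 mm and its wing top at 194.9 mm, both as expected when locked. The other bench items are undisturbed.

```bash
python3 -c "
from workcell import bot
print(bot.job_done())"
```

```text
the job is handed in; nothing more can be done
None
```

The filler cap is locked in the tank's neck, turned to its stop and released with its cover at the expected height; nothing else on the bench was moved, and the job was handed in at about 24 s.

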